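Fill a meal tray and push it home in the tray sealer

TASK

Tip all six meatballs from the scoop into the empty tray of the tray sealer and stand the scoop back on the worktop, upright, anywhere clear. Then push the sprung tray carriage in by its front plate, gently and without ramming it, until it comes up firm against the stop hidden inside the machine; keep it pressed firmly on the stop for two seconds and let it slide all the way back out, with the six meatballs still in the tray. Leave the jar and the shaker where they are.

Things in the scene. Friction and masses are not known exactly. Their poses are not given: they have to be found in the camera images.
- sealer: Steel tray sealer, fixed. Origin on the worktop under it. Base plate 30 mm high, x from -130 to 130, y from -310 to 190 mm. A hood 195 mm high covers y = -310 to -10 over the full width; its mouth faces +y and takes the tray carriage, which slides in along the sealer's -y to a depth stop out of sight, set anew each time: met after 105 to 135 mm of travel.
- carriage (a joint): Carriage travel into the hood (m): 0 = out, as its spring keeps it. The push needed is 3 N at first, plus 0.05 N/mm (about 9 N near the stop), 0.6 N friction and 35 N per m/s. The stop's buffer adds 3 N/mm over 12 mm, then is rigid. Firmly home: 5 N or more on the stop beyond the spring (push 15 to 25 N in all); over 45 N is ramming. Let go, it returns by itself, damped.
- push_face (a point): Middle of the outer face of the carriage's upright steel front plate, moving with it; 85 mm up. Plate 150 mm wide (sealer x), 8 mm thick, from 35 to 115 mm above the worktop. The face looks to the sealer's +y; push it towards -y. Two rods hold the plate 62 mm off the tray. Carriage out: 220 mm from the sealer's origin along its +y. Axes as the sealer's.
- tray_in (a point): Centre of the inner floor of the white open tray, 40 mm above the worktop; the tray is part of the carriage. Inside 182 mm (sealer x) by 142 mm (sealer y), walls 4 mm, rim 86 mm above the worktop. Carriage out: 75 mm from the sealer's origin along its +y. Axes as the sealer's.
- scoop: Loose aluminium scoop holding the meatballs, 0.25 kg, 152 mm long, 82 wide. Origin on its underside, z up. Flat floor x = -20 to 54 mm, then a spout ramp rising at 22 degrees towards -x to the lip at x = -98, 35 mm up. Side walls 58 mm high at y = +-40, back wall x = 52. It pours over the lip when tipped spout-down by well over 22 degrees (45 is ample).
- scoop_grip (a point): Grip point of the scoop, in the middle of an upright black tab at its back: the tab is 16 mm thick (scoop y), 40 mm long (scoop x) and reaches 135 mm above the scoop's underside; this point is 105 mm above the underside, at scoop x = 36 mm, y = 0. Axes as the scoop's.
- spout (a point): Middle of the scoop's pouring lip, at scoop x = -98, y = 0, z = 35 mm.
- jar: Bystander: amber glass jar with a steel cap, 70 mm across, 100 mm high; origin under it.
- shaker: Bystander: steel shaker with a black cap, 56 mm across, 110 mm high; origin under it.
- ball0_center (a point): Centre of one of the six brown meatballs, 24 mm across, 12 g, lying in the scoop at the start (two rows of three).
- ball1_center (a point): Centre of one of the six brown meatballs, 24 mm across, 12 g, lying in the scoop at the start (two rows of three).
- ball2_center (a point): Centre of one of the six brown meatballs, 24 mm across, 12 g, lying in the scoop at the start (two rows of three).
- ball3_center (a point): Centre of one of the six brown meatballs, 24 mm across, 12 g, lying in the scoop at the start (two rows of three).
- ball4_center (a point): Centre of one of the six brown meatballs, 24 mm across, 12 g, lying in the scoop at the start (two rows of three).
- ball5_center (a point): Centre of one of the six brown meatballs, 24 mm across, 12 g, lying in the scoop at the start (two rows of three).
Mind the look-alikes: they are no part of the job. Of the things like the scoop, leave any that is pink; of the rest the larger one is meant.

How it is judged:
By the outcome, as a careful person would: the job done as asked, in the order asked, and still so for the second after the job is handed in, with the robot touching nothing.
It also fails if it takes over 72 s, if anything falls off the work surface, if the arm or the gripper's body presses on something with over 40 N, if the wrist force passes 120 N, or if a joint passes its speed limit or range.

ROBOT

A 6-joint arm with a two-finger parallel gripper is mounted at the origin on the work surface. World frame = base frame: x ahead of the robot, y to its left, z up, the work surface at z = 0. Lengths are in m, angles in degrees, forces in N, time in s.
With the tool pointing down it reaches from about 0.4 to 0.825 m from the base axis. Payload 7 kg.
Tool frame: the origin (TCP) lies between the finger pads; the fingertips stand 22 mm ahead of it and the grasp point (between the pads) lies 3 mm ahead of it (bot.tips_ahead is the z of the fingertips in the tool frame, in m); z points along the fingers, y is the line along which they close (so a half turn about z gives the same grasp; the last joint's range is limited). The gripper opens to 88 mm and grips with 3 to 60 N. Pads are 19 mm wide; open, the fingers measure 130 mm over their backs; the gripper's body (78 mm by 193 mm) begins 47 mm behind the grasp point.
Start: joints at [16.507, 20.546, 0.682, 0, -70.136, -16.507], TCP at [0.675, -0, 0.249] pointing down, gripper open.
Joint ranges: [-176.03, 176.03], [-82.01, 121.73], [-58.28, 71.71], [-173.87, 95.51], [-174.79, -0.11], [-173.66, 173.66]. Speed limits (degrees/s): [136.94, 136.94, 172.46, 180, 180, 180].

INTERFACE

Orientations are given as [roll, pitch, yaw] about the fixed x, y, z axes, in that order (R = Rz(yaw) Ry(pitch) Rx(roll)).
In Python, from workcell import bot gives the robot as it stands.
- The arm moves only by the shell command python3 -m jog 'ROWS' [FORCE]. ROWS is JSON, a list of rows, each a list of 3 entries, a list of its own where there are three numbers: the turn, a rotation vector about the tool's x, y, z scaled (see below), then the shift along the tool's x, y, z scaled (see below), then the closure, from -1 (fully open) to 1 (shut). A call has 1 to 20 rows; each row shifts and turns the commanded pose from where the row before left it, along the tool's axes as they then stand; what a row does not reach is not made up. The controller multiplies each number of a shift by 0.05 m and each number of a turn by 5 degrees. A row lasts 1/10 s, in which the tool goes at most 50 mm and 8.59 degrees, less where a joint would pass 70% of its speed; a pose out of reach is approached as far as the arm can. A call with a number of a shift or a turn outside -1 to 1 is refused whole. A call with a gripper value outside its range is refused whole. The fingers move at their own pace and stop on an object; FORCE is the grip in N (left out, the last holds). Time passes only in rows, so rows that do not move let the fingers close. It gives the time, the measured TCP pose, the force, the opening and the grip force at its end, in the units of the state.
- bot.get_state(): the state, without advancing time (a new reading comes with each control period).
- bot.grab_frame(name): name is "scene" or "side" or "wrist"; returns the picture (420x560x3 uint8, blue, green, red); there is no depth.
- bot.camera_info(name): a dict with "vfov" (degrees; the focal length in pixels is half the picture's height over the tangent of half this angle, whatever the lens; pixels are square), "cx", "cy" (the principal point, pixels), "xyz" and "rotation" of the camera in the world. Camera axes: x right, y up, looking along -z (the intrinsics and any distortion apply to the point x, -y, -z); pixel columns grow to the right and rows downward; lengths in m; the calibration is good to about 2 mm. A picture is of the moment at which its call begins: read the wrist's pose just before it. camera_info takes no time and is no camera call; for the wrist camera it gives the pose at the moment of the call.
- bot.close_job(): hands the job in; it is judged then, once.
Trained networks look in the newest picture that a camera, given by its name, has taken for a name from the list of things; names that differ only in an ending like _2 or _b are one class to them, and where a whole thing is asked for, a point or a joint stands for the part that bears it (a point fixed in the world has none). Each returns a list of dicts, best first, with "confidence" (0 to 1); they miss things now and then, are a little off and sometimes report something else, mostly with a low value. They report only what shows in the picture. A call takes as long as a camera call. They do not tell look-alikes from the thing itself.
- bot.boxes_of(camera, thing): "position" ([x, y, z] in m, in world coordinates, good to about 4 mm: the middle of the surface that is visible of it).
The state is a dict: "time": time; "joint_pos": joint angles; "qd": joint speeds; "joint_torque": joint torques, N m; "tool_pos": TCP position; "tool_rot": TCP orientation; "ft_force": force on the tool from outside, world axes, zero at the start; "wrist_torque": the same for the moment, N m; "gripper_width": opening from 0.0 (shut) to 1.0 (fully open); "grip_force": force on a finger pad.
Only numpy, scipy, OpenCV 4.12 (cv2) and the standard library are available. Lean on these libraries where they do the work, as an engineer would, in place of code of your own. Each camera call takes 0.05 s, during which the arm holds its last target. There are 200 camera calls.

## Working session

There is one attempt and no reset: what is moved stays moved. The work goes in short steps, Python scripts to look and compute and a shell command to move; the robot and the scene stay as the last step left them, time stands still between calls to the robot, and variables do not carry over. Pictures are saved under pics/ and viewed, at most 10 in all, crops included, and the job is handed in when it is done.

```bash
mkdir -p pics; ls
python3 - <<'E'
from workcell import bot
import cv2
for n in("scene","side"):
    cv2.imwrite(f"pics/{n}0.png",bot.grab_frame(n))
    i=bot.camera_info(n);print(n,i)
    for t in("scoop","scoop_grip","spout","sealer","push_face","tray_in","jar","shaker","ball0_center"):
        print(t,[(round(d["confidence"],2),[round(float(v),3) for v in d["position"]]) for d in bot.boxes_of(n,t)][:8])
print(bot.get_state()["time"], bot.tips_ahead)
E
```

```text
pics
scene {'vfov': 55.40510474501697, 'cx': 281.0703199905153, 'cy': 208.3192118239575, 'xyz': array([1.09016658, 0.36486774, 0.53950985]), 'rotation': array([ 54.46501204,   0.59267567, 101.37664592])}
scoop [(0.87, [0.281, 0.343, 0.031]), (0.66, [0.5, 0.523, 0.024]), (0.64, [0.551, 0.348, 0.033])]
scoop_grip [(0.86, [0.548, 0.345, 0.032]), (0.71, [0.278, 0.341, 0.039]), (0.7, [0.498, 0.52, 0.023])]
spout [(0.77, [0.549, 0.343, 0.036]), (0.77, [0.503, 0.523, 0.016]), (0.69, [0.277, 0.345, 0.031])]
sealer [(0.81, [0.698, -0.077, 0.086])]
push_face [(0.87, [0.592, 0.009, 0.058])]
tray_in [(0.6, [0.585, 0.013, 0.059])]
jar [(0.58, [0.737, 0.23, 0.076]), (0.47, [0.585, 0.016, 0.056])]
shaker [(0.83, [0.716, 0.368, 0.082])]
ball0_center []
side {'vfov': 48.43266544050512, 'cx': 283.8046673447184, 'cy': 208.41950582384618, 'xyz': array([-0.0322425 ,  0.83601668,  0.53540848]), 'rotation': array([  61.38987401,   -0.1717377 , -138.61688584])}
scoop [(0.79, [0.504, 0.343, 0.035]), (0.7, [0.272, 0.341, 0.036]), (0.62, [0.491, 0.519, 0.024])]
scoop_grip [(0.91, [0.273, 0.339, 0.039]), (0.79, [0.494, 0.519, 0.021]), (0.67, [0.51, 0.339, 0.038])]
spout [(0.92, [0.506, 0.34, 0.035]), (0.62, [0.493, 0.521, 0.019]), (0.61, [0.278, 0.343, 0.037])]
sealer [(0.88, [0.53, -0.097, 0.134])]
push_face [(0.73, [0.561, 0.072, 0.065])]
tray_in [(0.97, [0.559, 0.07, 0.065])]
jar [(0.57, [0.697, 0.244, 0.067])]
shaker []
ball0_center [(0.54, [0.536, 0.312, 0.024])]
1.0 0.022
```

View pics/scene0.png

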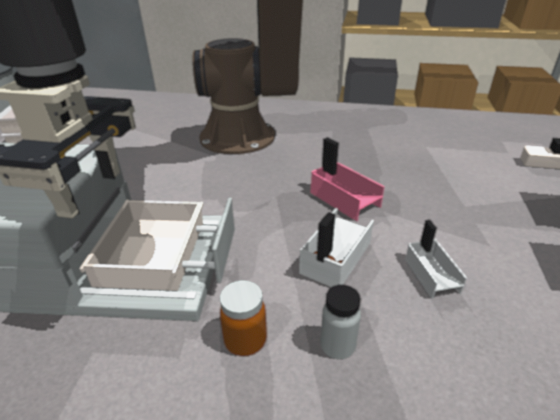

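View pics/side0.png

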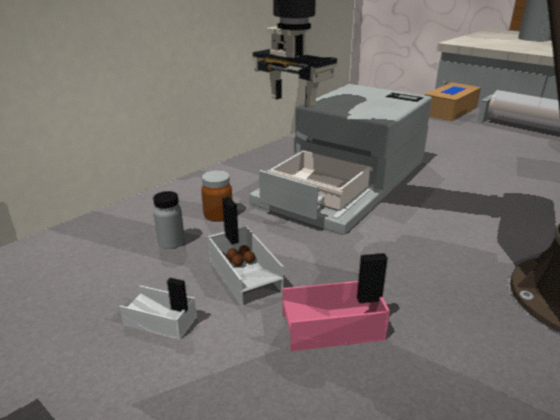

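The scene picture shows the target scoop (white, with balls) with its tab at about (326,238) and its spout towards (360,225). The pink and smaller ones are decoys, and the jar and shaker are at (243,320) and (341,322). In the side picture its tab is at (230,220), the balls at (240,257) and the spout at about (262,285). The carriage plate is at (293,193). I'll enlarge these areas for exact pixels.

```bash
cat > h.py <<'E'
import numpy as np
from scipy.spatial.transform import Rotation as R
from scipy.optimize import least_squares
def cam(i):
    return np.array(i["xyz"]),R.from_euler("xyz",i["rotation"],degrees=True).as_matrix(),210/np.tan(np.radians(i["vfov"]/2)),i["cx"],i["cy"]
def ray(i,u,v):
    c,M,f,cx,cy=cam(i); d=M@np.array([(u-cx)/f,-(v-cy)/f,-1]); return c,d/np.linalg.norm(d)
def proj(i,P):
    c,M,f,cx,cy=cam(i); q=(np.atleast_2d(P)-c)@M; return np.c_[cx+f*q[:,0]/-q[:,2],cy-f*q[:,1]/-q[:,2]]
def tri(obs):
    A=np.zeros((3,3));b=np.zeros(3);r=[ray(*o) for o in obs]
    for c,d in r: P=np.eye(3)-np.outer(d,d);A+=P;b+=P@c
    X=np.linalg.solve(A,b); return X,[round(float(np.linalg.norm(np.cross(X-c,d)))*1000,1) for c,d in r]
def atz(i,u,v,z):
    c,d=ray(i,u,v); return c+d*(z-c[2])/d[2]
E
python3 - <<'E'
import cv2,numpy as np
a=cv2.imread("pics/scene0.png");b=cv2.imread("pics/side0.png")
def crop(im,x,y,w,h,W,H):
    c=cv2.resize(im[y:y+h,x:x+w],(W,H),interpolation=cv2.INTER_CUBIC)
    s=W/w
    for k in range(x-x%20+20,x+w,20): cv2.putText(c,str(k),(int((k-x)*s),8),0,.3,(0,255,255));cv2.line(c,(int((k-x)*s),8),(int((k-x)*s),14),(0,255,255))
    for k in range(y-y%20+20,y+h,20): cv2.putText(c,str(k),(0,int((k-y)*s)),0,.3,(0,255,255));cv2.line(c,(20,int((k-y)*s)),(26,int((k-y)*s)),(0,255,255))
    return c
o=np.vstack([np.hstack([crop(a,290,200,100,90,400,300)[:300],crop(b,190,185,110,120,400,300)]) if 0 else np.hstack([crop(a,290,205,100,75,400,300),crop(b,170,192,140,105,400,300)]),
 np.hstack([crop(a,75,190,170,127,400,300),crop(b,240,140,140,105,400,300)])])
cv2.imwrite("pics/c1.png",o)
E
```

```text
(no output)
```

View pics/c1.png

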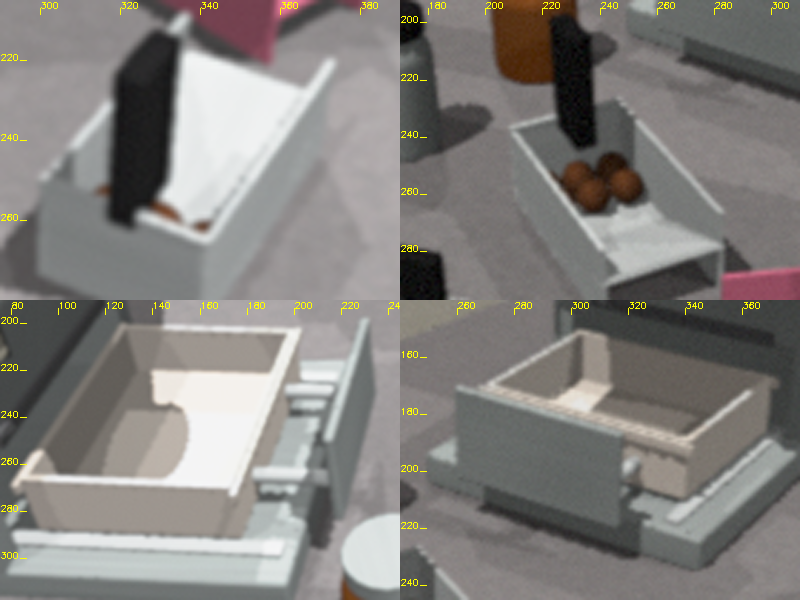

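The crop shows the scoop and carriage corners clearly. I'll fit the known shapes to those pixels in both views, leaving height free as a check.

```bash
cat > fit.py <<'E'
from h import *; from workcell import bot
S=bot.camera_info("scene");D=bot.camera_info("side")
def fit(name,obs,x0):
    P=np.array([o[1] for o in obs])/1000; 
    def pts(p,Q): return Q@R.from_euler("z",p[3]).as_matrix().T+p[:3]
    def f(p): return np.concatenate([proj(o[0],q)[0]-o[2] for o,q in zip(obs,pts(p,P))])
    r=least_squares(f,x0,loss="soft_l1",x_scale=[.1,.1,.1,1])
    print(name,np.round(r.x[:3],4),"yaw",round(np.degrees(r.x[3]),2)); print(np.round(r.fun if 0 else f(r.x).reshape(-1,2),1).tolist())
    return r.x
scoop=[(S,(54,-41,58),(300,250.7)),(S,(54,41,58),(342.5,265)),(S,(-98,41,58),(373.2,220.5)),(S,(-98,-41,58),(336.2,208.8)),
(D,(54,41,58),(209.2,236.5)),(D,(54,-41,58),(248.8,226.3)),(D,(-98,41,58),(241.8,278.5)),(D,(-98,-41,58),(282.7,266.6)),(D,(-98,41,35),(242.8,292.8)),(D,(-98,-41,35),(282,277))]
fit("scoop",scoop,[.55,.345,0,0.])
se=[(S,(-95,0,86),(126.8,200.6)),(S,(-95,150,86),(202.5,202.7)),(S,(95,150,86),(174.9,272.6)),
(S,(75,220,115),(216.5,249.3)),(S,(-75,220,115),(232.7,198.9)),(S,(75,220,35),(219.5,281.9)),(S,(-75,220,35),(233.5,240.8)),
(D,(75,220,115),(260.3,170.5)),(D,(-75,220,115),(317.4,189)),(D,(-75,220,35),(316.7,219.5)),(D,(75,220,35),(261,201.3)),
(D,(95,0,86),(303,151.2)),(D,(-95,0,86),(371.6,168)),(D,(-95,150,86),(342.2,189))]
fit("sealer",se,[.62,-.06,0,0.])
E
python3 fit.py
```

```text
scoop [ 5.125e-01  3.421e-01 -2.000e-04] yaw -19.91
[[-0.4, -1.3], [-1.3, 0.6], [-0.2, -0.9], [-0.9, -1.3], [-1.4, 1.0], [-2.0, 0.8], [-1.6, 1.9], [0.8, -0.0], [-2.0, -1.5], [1.4, 0.2]]
sealer [ 0.5884 -0.0673 -0.0034] yaw 7.54
[[0.2, -0.2], [-2.9, -0.1], [-2.4, -3.6], [-0.9, -0.3], [-1.5, -1.7], [1.0, 1.9], [1.0, -11.0], [-1.1, 1.1], [0.4, -0.7], [-0.3, 2.4], [-1.1, 2.2], [0.4, 0.2], [-1.1, -0.1], [-0.7, 1.9]]
```

```bash
cat > to.py <<'E'
from h import *; from workcell import bot
def to(pos,rpy):
    s=bot.get_state(); A=R.from_euler("xyz",s["tool_rot"],degrees=True); B=R.from_euler("xyz",rpy,degrees=True)
    d=A.inv().apply(np.array(pos)-s["tool_pos"])/.05; w=np.degrees((A.inv()*B).as_rotvec())/5
    print("t",round(s["time"],2),"pos",np.round(s["tool_pos"],4),"rpy",np.round(s["tool_rot"],1),"F",np.round(s["ft_force"],1),"w",round(s["gripper_width"],3),"q",np.round(s["joint_pos"],0))
    print("shift units (old axes)",np.round(d,2),"(target axes)",np.round(B.inv().apply(A.apply(d)),2),"turn",np.round(w,2))
E
python3 - <<'E'
from to import *
y=R.from_euler("z",-19.9,degrees=True)
P=y.apply(np.array([(a,b,135) for a in(16,56) for b in(-8,8)])/1000)+[.5125,.3421,0]
for n in("scene","side"): print(n,np.round(proj(bot.camera_info(n),P),1).tolist())
to([.5463,.3298,.22],[180,0,-20])
E
```

```text
scene [[327.7, 209.6], [336.2, 212.4], [317.2, 221.8], [325.9, 224.8]]
side [[237.6, 204.5], [229.4, 206.5], [229.0, 195.7], [221.0, 197.5]]
t 1.0 pos [ 6.750e-01 -1.000e-04  2.486e-01] rpy [180.  -0. -90.] F [0.9 0.5 1. ] w 0.999 q [ 17.  21.   1.  -0. -70. -17.]
shift units (old axes) [-6.6   2.57  0.57] (target axes) [-4.67 -5.32  0.57] turn [  0.   0. -14.]
```

```bash
python3 -m jog '[[[0,0,0],[-0.4,0.15,0],-1],[[0,0,0],[-0.6,0.25,0],-1],[[0,0,0],[-0.7,0.27,0],-1],[[0,0,0],[-0.7,0.27,0],-1],[[0,0,0],[-0.7,0.27,0],-1],[[0,0,0],[-0.7,0.27,0],-1],[[0,0,0],[-0.7,0.27,0],-1],[[0,0,0],[-0.7,0.27,0],-1],[[0,0,0],[-0.6,0.25,0],-1],[[0,0,0],[-0.5,0.2,0],-1],[[0,0,0],[-0.3,0.1,0],-1]]'; python3 -m jog '[[[0,0,-1],[0,0,0],-1],[[0,0,-1],[0,0,0],-1],[[0,0,-1],[0,0,0],-1],[[0,0,-1],[0,0,0],-1],[[0,0,-1],[0,0,0],-1],[[0,0,-1],[0,0,0],-1],[[0,0,-1],[0,0,0],-1],[[0,0,-1],[0,0,0],-1],[[0,0,-1],[0,0,0],-1],[[0,0,-1],[0,0,0],-1],[[0,0,-1],[0,0,0],-1],[[0,0,-1],[0,0,0],-1],[[0,0,-1],[0,0,0],-1],[[0,0,-1],[0,0,0],-1],[[0,0,0],[0,0,0],-1]]'
python3 - <<'E'
from to import *
import cv2
to([.5463,.3298,.108],[180,0,-20])
i=bot.camera_info("wrist");f=bot.grab_frame("wrist");print(i)
y=R.from_euler("z",-19.9,degrees=True)
P=y.apply(np.array([(a,b,135) for a in(16,56) for b in(-8,8)])/1000)+[.5125,.3421,0]
for q in proj(i,P): cv2.circle(f,tuple(int(round(v)) for v in q),3,(0,255,0),1)
cv2.imwrite("pics/w1.png",f)
E
```

```text
time: 2.1
tool_pos: [0.5456, 0.3318, 0.2486]
tool_rot: [-180.0, 0.0, -89.9]
ft_force: [0.2, -0.4, -0.5]
gripper_width: 1.0
grip_force: 0.0
time: 3.6
tool_pos: [0.5467, 0.3296, 0.2485]
tool_rot: [180.0, -0.0, -20.0]
ft_force: [0.3, 0.7, 1.0]
gripper_width: 0.998
grip_force: 0.0
t 3.6 pos [0.5467 0.3296 0.2485] rpy [180.  -0. -20.] F [0.3 0.7 1. ] w 0.998 q [ 49.  17.  -4.   0. -69.  21.]
shift units (old axes) [-0.01 -0.    2.81] (target axes) [-0.01 -0.    2.81] turn [ 0.   -0.    0.01]
{'vfov': 68.24083302649048, 'cx': 283.8844096835417, 'cy': 211.57551948214928, 'xyz': array([0.60969127, 0.30738701, 0.3844679 ]), 'rotation': array([-1.43196126e+01, -1.48129769e-03, -1.09932400e+02])}
```

View pics/w1.png

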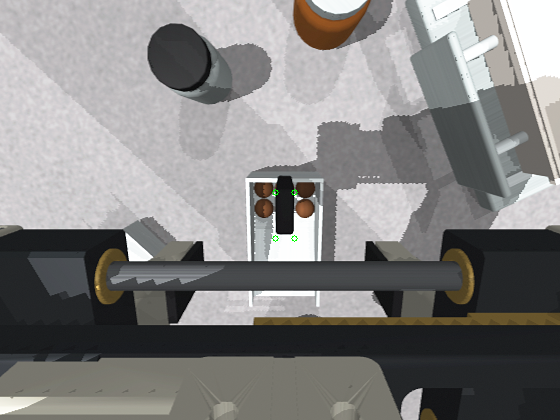

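The wrist view shows the tab's top face ending at row 233, columns 276–294. Laterally that matches the prediction; lengthwise the scoop is about 3–4 mm further towards its back. I'll correct for that and grasp.

```bash
python3 -m jog '[[[0,0,0],[0.06,0,0.3],-1],[[0,0,0],[0,0,0.5],-1],[[0,0,0],[0,0,0.5],-1],[[0,0,0],[0,0,0.5],-1],[[0,0,0],[0,0,0.4],-1],[[0,0,0],[0,0,0.3],-1],[[0,0,0],[0,0,0.2],-1],[[0,0,0],[0,0,0.1],-1],[[0,0,0],[0,0,0],-1],[[0,0,0],[0,0,0],0.2],[[0,0,0],[0,0,0],0.4],[[0,0,0],[0,0,0],0.5],[[0,0,0],[0,0,0],0.6],[[0,0,0],[0,0,0],0.7],[[0,0,0],[0,0,0],0.8],[[0,0,0],[0,0,0],1],[[0,0,0],[0,0,0],1],[[0,0,0],[0,0,0],1],[[0,0,0],[0,0,0],1],[[0,0,0],[0,0,0],1]]' 35
```

```text
time: 5.65
tool_pos: [0.5492, 0.3288, 0.1084]
tool_rot: [180.0, 0.0, -20.0]
ft_force: [-0.3, 0.6, 0.1]
gripper_width: 0.178
grip_force: 35.0
```

```bash
python3 -m jog '[[[0,0,0],[0,0,-0.1],1],[[0,0,0],[0,0,-0.2],1],[[0,0,0],[0,0,-0.3],1],[[0,0,0],[0,0,-0.4],1],[[0,0,0],[0,0,-0.5],1],[[0,0,0],[0,0,-0.5],1],[[0,0,0],[0,0,-0.4],1],[[0,0,0],[0,0,-0.3],1],[[0,0,0],[0,0,-0.15],1],[[0,0,0],[0,0,0],1]]'
python3 - <<'E'
from to import *
a=np.radians(7.5);t=np.array([.5884,-.0673])
W=lambda x,y:t+[x*np.cos(a)-y*np.sin(a),x*np.sin(a)+y*np.cos(a)]
print("tray",W(0,.075),"grip pour",W(.08,.075))
to([*W(.08,.075),.25],[180,0,7.5])
E
```

```text
time: 6.65
tool_pos: [0.5496, 0.3292, 0.2525]
tool_rot: [-179.9, -0.1, -20.0]
ft_force: [-0.4, -0.7, -2.5]
gripper_width: 0.179
grip_force: 35.0
tray [0.57861054 0.00705836] grip pour [0.65792612 0.01750046]
t 6.65 pos [0.5496 0.3292 0.2525] rpy [-1.799e+02 -1.000e-01 -2.000e+01] F [-0.4 -0.7 -2.5] w 0.179 q [ 48.  17.  -4.   0. -69.  22.]
shift units (old axes) [4.17 5.12 0.04] (target axes) [1.33 6.46 0.05] turn [-0.02 -0.02 -5.5 ]
```

```bash
python3 -m jog '[[[0,0,0],[0.08,0.09,0],1],[[0,0,0],[0.16,0.19,0],1],[[0,0,0],[0.25,0.31,0],1],[[0,0,0],[0.32,0.39,0],1],[[0,0,0],[0.32,0.39,0],1],[[0,0,0],[0.32,0.39,0],1],[[0,0,0],[0.32,0.39,0],1],[[0,0,0],[0.32,0.39,0],1],[[0,0,0],[0.32,0.39,0],1],[[0,0,0],[0.32,0.39,0],1],[[0,0,0],[0.32,0.39,0],1],[[0,0,0],[0.32,0.39,0],1],[[0,0,0],[0.28,0.35,0],1],[[0,0,0],[0.25,0.31,0],1],[[0,0,0],[0.19,0.23,0],1],[[0,0,0],[0.1,0.12,0],1],[[0,0,0],[0,0,0],1]]'; python3 -m jog '[[[0,0,-0.4],[0,0,0],1],[[0,0,-0.8],[0,0,0],1],[[0,0,-0.9],[0,0,0],1],[[0,0,-0.9],[0,0,0],1],[[0,0,-0.9],[0,0,0],1],[[0,0,-0.8],[0,0,0],1],[[0,0,-0.5],[0,0,0],1],[[0,0,-0.3],[0,0,0],1],[[0,0,0],[0,0,0],1]]'
python3 - <<'E'
from to import *
import cv2
to([.658,.0175,.25],[180,0,7.5])
cv2.imwrite("pics/s2.png",bot.grab_frame("scene"))
E
```

```text
time: 8.35
tool_pos: [0.6588, 0.0158, 0.2507]
tool_rot: [180.0, 0.0, -20.1]
ft_force: [-1.2, -0.3, -3.2]
gripper_width: 0.184
grip_force: 35.0
time: 9.25
tool_pos: [0.6586, 0.0178, 0.2511]
tool_rot: [-180.0, -0.0, 7.5]
ft_force: [-0.7, -0.7, -2.8]
gripper_width: 0.177
grip_force: 35.0
t 9.25 pos [0.6586 0.0178 0.2511] rpy [-180.    -0.     7.5] F [-0.7 -0.7 -2.8] w 0.177 q [ 18.  19.  -1.  -0. -70.  79.]
shift units (old axes) [-0.01  0.    0.02] (target axes) [-0.01  0.    0.02] turn [-0.   -0.    0.01]
```

View pics/s2.png

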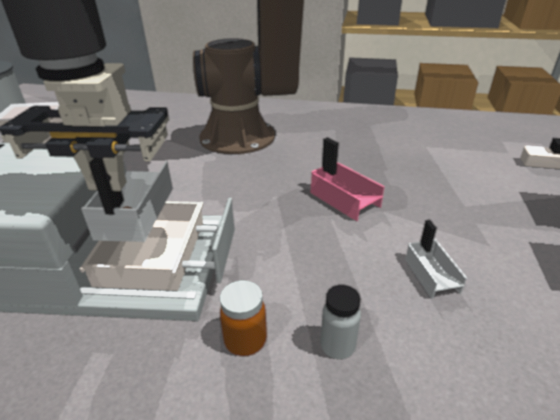

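The scoop is level over the tray, around (130,215) in the picture. Now I'll tip it.

```bash
python3 -m jog '[[[0,0.3,0],[0,0,0],1],[[0,0.6,0],[0,0,0],1],[[0,0.7,0],[0,0,0],1],[[0,0.7,0],[0,0,0],1],[[0,0.6,0],[0,0,0],1],[[0,0.5,0],[0,0,0],1],[[0,0.4,0],[0,0,0],1],[[0,0.4,0],[0,0,0],1],[[0,0.4,0],[0,0,0],1],[[0,0.4,0],[0,0,0],1],[[0,0.4,0],[0,0,0],1],[[0,0.4,0],[0,0,0],1],[[0,0.4,0],[0,0,0],1],[[0,0.4,0],[0,0,0],1],[[0,0.4,0],[0,0,0],1],[[0,0.4,0],[0,0,0],1],[[0,0.4,0],[0,0,0],1],[[0,0.4,0],[0,0,0],1],[[0,0.4,0],[0,0,0],1],[[0,0.4,0],[0,0,0],1]]'; python3 -m jog '[[[0,0.4,0],[0,0,0],1],[[0,0.4,0],[0,0,0],1],[[0,0.4,0],[0,0,0],1],[[0,0,0],[0,0,0],1],[[0,0,0],[0,0,0],1],[[0,0,0],[0,0,0],1],[[0,0,0],[0,0,0],1],[[0,0,0],[0,0,0],1],[[0,0,0],[0,0,0],1],[[0,0,0],[0,0,0],1]]'
python3 - <<'E'
from to import *
import cv2
to([.658,.0175,.25],[180,0,7.5])
o=np.hstack([cv2.resize(bot.grab_frame("scene")[120:330,30:310],(400,300)),cv2.resize(bot.grab_frame("side")[50:260,200:480],(400,300))])
cv2.imwrite("pics/p3.png",o)
E
```

```text
time: 11.3
tool_pos: [0.6703, -0.0044, 0.2914]
tool_rot: [-179.6, -41.2, 7.5]
ft_force: [-0.6, -1.1, -1.5]
gripper_width: 0.18
grip_force: 35.0
time: 12.3
tool_pos: [0.6728, -0.0156, 0.3117]
tool_rot: [-177.7, -44.9, 7.5]
ft_force: [-0.2, 0.1, -1.8]
gripper_width: 0.179
grip_force: 35.0
t 12.3 pos [ 0.6728 -0.0156  0.3117] rpy [-177.7  -44.9    7.5] F [-0.2  0.1 -1.8] w 0.179 q [ 11.  -1. -46.  42.  -0.  45.]
shift units (old axes) [-1.02 -0.66  0.76] (target axes) [-0.21 -0.69  1.23] turn [-0.44 -8.97  0.18]
```

View pics/p3.png

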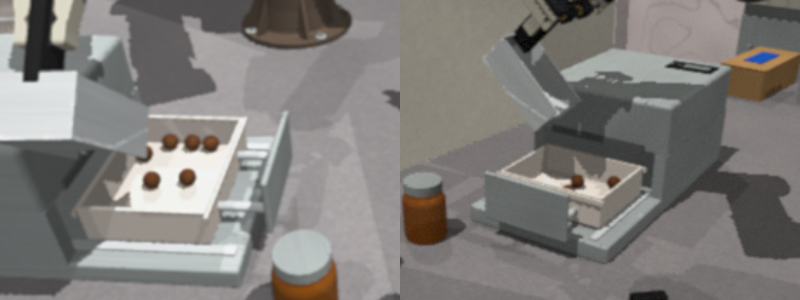

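All six meatballs are in the tray: in the left crop at (145,153), (170,142), (192,142), (210,143), (151,180) and (187,177). Levelling the scoop now.

```bash
python3 -m jog '[[[0,-0.2,0],[0,0,0],1],[[0,-0.4,0],[0,0,0],1],[[0,-0.5,0],[0,0,0],1],[[0,-0.5,0],[0,0,0],1],[[0,-0.6,0],[0,0,0],1],[[0,-0.7,0],[0,0,0],1],[[0,-0.8,0],[0,0,0],1],[[0,-0.8,0],[0,0,0],1],[[0,-0.8,0],[0,0,0],1],[[0,-0.8,0],[0,0,0],1],[[0,-0.8,0],[0,0,0],1],[[0,-0.8,0],[0,0,0],1],[[0,-0.8,0],[0,0,0],1],[[0,-0.4,0],[0,0,0],1],[[0,0,0],[0,0,0],1]]'
python3 - <<'E'
from to import *
to([.5492,.3288,.25],[180,0,-20])
E
```

```text
time: 13.9
tool_pos: [0.6754, -0.0183, 0.3123]
tool_rot: [-178.6, -0.8, 8.9]
ft_force: [-0.5, -0.2, -1.6]
gripper_width: 0.18
grip_force: 35.0
t 13.9 pos [ 0.6754 -0.0183  0.3123] rpy [-178.6   -0.8    8.9] F [-0.5 -0.2 -1.6] w 0.18 q [ 14.  19.   7.  -1. -77.  85.]
shift units (old axes) [-1.44 -7.22  1.41] (target axes) [-4.75 -5.66  1.25] turn [-0.32 -0.08  5.77]
```

```bash
python3 -m jog '[[[0,0,0],[-0.04,-0.22,0],1],[[0,0,0],[-0.1,-0.5,0],1],[[0,0,0],[-0.14,-0.7,0],1],[[0,0,0],[-0.16,-0.8,0],1],[[0,0,0],[-0.16,-0.8,0.1],1],[[0,0,0],[-0.16,-0.8,0.2],1],[[0,0,0],[-0.16,-0.8,0.2],1],[[0,0,0],[-0.16,-0.8,0.3],1],[[0,0,0],[-0.16,-0.8,0.3],1],[[0,0,0],[-0.12,-0.6,0.2],1],[[0,0,0],[-0.08,-0.4,0.1],1],[[-0.3,0,0.5],[0,0,0],1],[[0,-0.1,0.9],[0,0,0],1],[[0,0,1],[0,0,0],1],[[0,0,1],[0,0,0],1],[[0,0,1],[0,0,0],1],[[0,0,0.8],[0,0,0],1],[[0,0,0.5],[0,0,0],1],[[0,0,0],[0,0,0],1]]'
python3 - <<'E'
from to import *
to([.5492,.3288,.1094],[180,0,-20])
E
```

```text
time: 15.8
tool_pos: [0.5475, 0.3289, 0.2522]
tool_rot: [-179.8, -0.3, -19.6]
ft_force: [-0.3, -0.2, -2.7]
gripper_width: 0.182
grip_force: 35.0
t 15.8 pos [0.5475 0.3289 0.2522] rpy [-179.8   -0.3  -19.6] F [-0.3 -0.2 -2.7] w 0.182 q [ 49.  17.  -4.   0. -69.  22.]
shift units (old axes) [0.01 0.   2.86] (target axes) [ 0.03 -0.01  2.86] turn [-0.05 -0.07  0.07]
```

```bash
python3 -m jog '[[[0,0,0],[0,0,0.2],1],[[-0.05,-0.07,0],[0,0,0.4],1],[[0,0,0],[0,0,0.5],1],[[0,0,0],[0,0,0.5],1],[[0,0,0],[0,0,0.4],1],[[0,0,0],[0,0,0.3],1],[[0,0,0],[0,0,0.2],1],[[0,0,0],[0,0,0.1],1],[[0,0,0],[0,0,0.08],1],[[0,0,0],[0,0,0.06],1],[[0,0,0],[0,0,0.04],1],[[0,0,0],[0,0,0.04],1],[[0,0,0],[0,0,0],1],[[0,0,0],[0,0,0],1]]'
python3 - <<'E'
from to import *
to([.5492,.3288,.1084],[180,0,-20])
E
```

```text
time: 17.2
tool_pos: [0.5482, 0.3285, 0.1108]
tool_rot: [179.9, 0.0, -19.6]
ft_force: [0.8, 0.2, -2.3]
gripper_width: 0.183
grip_force: 35.0
t 17.2 pos [0.5482 0.3285 0.1108] rpy [179.9   0.  -19.6] F [ 0.8  0.2 -2.3] w 0.183 q [ 48.  24. -14.   0. -53.  22.]
shift units (old axes) [ 0.02 -0.01  0.05] (target axes) [ 0.02 -0.01  0.05] turn [0.02 0.01 0.08]
```

```bash
python3 -m jog '[[[0,0,0],[0,0,0.02],1],[[0,0,0],[0,0,0.02],1],[[0,0,0],[0,0,0.02],1],[[0,0,0],[0,0,0],1],[[0,0,0],[0,0,0],1]]'
```

```text
time: 17.7
tool_pos: [0.5483, 0.3285, 0.1085]
tool_rot: [179.9, 0.0, -19.6]
ft_force: [-2.9, -2.3, 5.8]
gripper_width: 0.181
grip_force: 35.0
```

```bash
python3 -m jog '[[[0,0,0],[0,0,0],0.4],[[0,0,0],[0,0,0],0.2],[[0,0,0],[0,0,0],0],[[0,0,0],[0,0,0],0],[[0,0,0],[0,0,0],0],[[0,0,0],[0,0,-0.1],0],[[0,0,0],[0,0,-0.3],0],[[0,0,0],[0,0,-0.5],0],[[0,0,0],[0,0,-0.5],0],[[0,0,0],[0,0,-0.5],0],[[0,0,0],[0,0,-0.4],0],[[0,0,0],[0,0,-0.2],0],[[0,0,0],[0,0,0],0]]'
python3 - <<'E'
from to import *
a=np.radians(7.5)
to([.5884-.27*np.sin(a),-.0673+.27*np.cos(a),.233],[180,0,-82.5])
E
```

```text
time: 19.0
tool_pos: [0.5488, 0.3292, 0.2342]
tool_rot: [-180.0, -0.0, -19.6]
ft_force: [0.0, 1.0, -0.1]
gripper_width: 0.499
grip_force: 0.0
t 19.0 pos [0.5488 0.3292 0.2342] rpy [-180.    -0.   -19.6] F [ 0.   1.  -0.1] w 0.499 q [ 48.  18.  -5.   0. -67.  22.]
shift units (old axes) [0.95 2.4  0.02] (target axes) [2.56 0.25 0.02] turn [-1.000e-02 -0.000e+00  1.258e+01]
```

```bash
python3 -m jog '[[[0,0,0.6],[0,0,0],1],[[0,0,1],[0,0,0],1],[[0,0,1],[0,0,0],1],[[0,0,1],[0,0,0],1],[[0,0,1],[0,0,0],1],[[0,0,1],[0,0,0],1],[[0,0,1],[0,0,0],1],[[0,0,1],[0,0,0],1],[[0,0,1],[0,0,0],1],[[0,0,1],[0,0,0],1],[[0,0,1],[0,0,0],1],[[0,0,1],[0,0,0],1],[[0,0,1],[0,0,0],1],[[0,0,0],[0.4,0.05,0],1],[[0,0,0],[0.7,0.05,0],1],[[0,0,0],[0.7,0.05,0],1],[[0,0,0],[0.5,0.05,0],1],[[0,0,0],[0.26,0.05,0],1],[[0,0,0],[0,0,0],1]]' 10
python3 - <<'E'
from to import *
import cv2
a=np.radians(7.5)
to([.5884-.27*np.sin(a),-.0673+.27*np.cos(a),.085],[180,0,-82.5])
o=np.hstack([cv2.resize(bot.grab_frame("wrist"),(400,300)),cv2.resize(bot.grab_frame("side")[80:330,140:473],(400,300))])
cv2.imwrite("pics/p4.png",o);i=bot.camera_info("wrist")
P=np.array([(x,.22,.115) for x in(-.075,.075)]+[(x,y,.086) for x in(-.095,.095) for y in(0,.15)])@R.from_euler("z",7.5,degrees=True).as_matrix().T+[.5884,-.0673,0]
print((proj(i,P)/1.4).round().tolist())
E
```

```text
time: 20.9
tool_pos: [0.5519, 0.1981, 0.2323]
tool_rot: [179.8, -0.1, -82.7]
ft_force: [0.0, 1.2, -0.5]
gripper_width: 0.006
grip_force: 0.0
t 20.9 pos [0.5519 0.1981 0.2323] rpy [ 1.798e+02 -1.000e-01 -8.270e+01] F [ 0.   1.2 -0.5] w 0.006 q [ 39.  13. -12.   0. -65. -32.]
shift units (old axes) [-0.05 -0.04  2.94] (target axes) [-0.04 -0.03  2.95] turn [ 0.03 -0.02 -0.04]
[[269.0, 110.0], [136.0, 110.0], [296.0, -113.0], [283.0, 48.0], [108.0, -113.0], [121.0, 48.0]]
```

View pics/p4.png

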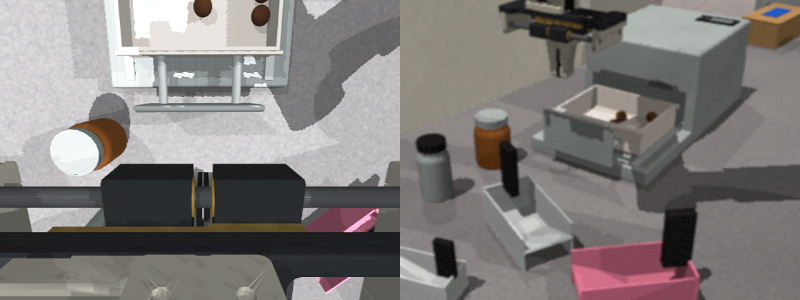

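The wrist crop shows the plate's top edge at row ~108, columns 135–264, as predicted. The side crop shows the scoop standing upright and empty at (530,225). Next I'll descend and approach the plate.

```bash
python3 -m jog '[[[0,0,0],[0,0,0.3],1],[[0,0,0],[0,0,0.5],1],[[0,0,0],[0,0,0.6],1],[[0,0,0],[0,0,0.6],1],[[0,0,0],[0,0,0.5],1],[[0,0,0],[0,0,0.3],1],[[0,0,0],[0,0,0.15],1],[[0,0,0],[0,0,0],1],[[0,0,0],[0.1,0,0],1],[[0,0,0],[0.2,0,0],1],[[0,0,0],[0.1,0,0],1],[[0,0,0],[0.04,0,0],1],[[0,0,0],[0.04,0,0],1],[[0,0,0],[0.04,0,0],1],[[0,0,0],[0.04,0,0],1]]'
python3 - <<'E'
from to import *
to([.5595,.1508,.085],[180,0,-82.5])
E
```

```text
time: 22.5
tool_pos: [0.5558, 0.172, 0.0854]
tool_rot: [179.9, -0.1, -82.6]
ft_force: [-0.4, 0.4, 0.1]
gripper_width: 0.004
grip_force: 0.0
t 22.5 pos [0.5558 0.172  0.0854] rpy [ 1.799e+02 -1.000e-01 -8.260e+01] F [-0.4  0.4  0.1] w 0.004 q [ 36.  21. -23.   0. -47. -29.]
shift units (old axes) [ 0.43 -0.02  0.01] (target axes) [ 0.43 -0.02  0.01] turn [ 0.02 -0.02 -0.02]
```

```bash
python3 -m jog '[[[0,0,0],[0.04,0,0],1],[[0,0,0],[0.04,0,0],1],[[0,0,0],[0.04,0,0],1],[[0,0,0],[0.04,0,0],1],[[0,0,0],[0.04,0,0],1],[[0,0,0],[0.04,0,0],1],[[0,0,0],[0.04,0,0],1],[[0,0,0],[0.04,0,0],1]]';  python3 -m jog '[[[0,0,0],[0.06,0,0],1],[[0,0,0],[0.08,0,0],1],[[0,0,0],[0.1,0,0],1],[[0,0,0],[0.1,0,0],1],[[0,0,0],[0.1,0,0],1],[[0,0,0],[0.1,0,0],1]]'
```

```text
time: 23.3
tool_pos: [0.5578, 0.1566, 0.0853]
tool_rot: [179.9, -0.1, -82.6]
ft_force: [-1.4, 4.6, 0.4]
gripper_width: 0.005
grip_force: 2.3
time: 23.9
tool_pos: [0.5613, 0.1299, 0.0853]
tool_rot: [179.9, -0.0, -82.6]
ft_force: [-2.5, 7.2, -0.9]
gripper_width: 0.007
grip_force: 3.5
```

```bash
python3 -m jog '[[[0,0,0],[0.1,0,0],1],[[0,0,0],[0.1,0,0],1],[[0,0,0],[0.1,0,0],1],[[0,0,0],[0.1,0,0],1],[[0,0,0],[0.1,0,0],1],[[0,0,0],[0.1,0,0],1],[[0,0,0],[0.1,0,0],1],[[0,0,0],[0.1,0,0],1],[[0,0,0],[0.1,0,0],1],[[0,0,0],[0.1,0,0],1],[[0,0,0],[0.1,0,0],1],[[0,0,0],[0.08,0,0],1],[[0,0,0],[0.05,0,0],1]]'; python3 -m jog '[[[0,0,0],[0.03,0,0],1],[[0,0,0],[0.03,0,0],1],[[0,0,0],[0.03,0,0],1]]'
```

```text
time: 25.2
tool_pos: [0.5692, 0.0692, 0.0854]
tool_rot: [179.9, -0.0, -82.6]
ft_force: [-1.1, 9.2, -0.4]
gripper_width: 0.004
grip_force: 4.6
time: 25.5
tool_pos: [0.5698, 0.0649, 0.0854]
tool_rot: [179.9, -0.0, -82.6]
ft_force: [-2.4, 9.4, -1.5]
gripper_width: 0.009
grip_force: 4.5
```

```bash
python3 -m jog '[[[0,0,0],[0.03,0,0],1],[[0,0,0],[0.03,0,0],1],[[0,0,0],[0.03,0,0],1]]'; python3 -m jog '[[[0,0,0],[0.03,0,0],1],[[0,0,0],[0.03,0,0],1]]'
```

```text
time: 25.8
tool_pos: [0.5704, 0.0605, 0.0854]
tool_rot: [179.9, -0.0, -82.6]
ft_force: [-1.7, 8.8, -1.1]
gripper_width: 0.001
grip_force: 4.6
time: 26.0
tool_pos: [0.5708, 0.0576, 0.0854]
tool_rot: [179.9, -0.0, -82.6]
ft_force: [-1.5, 8.7, -1.9]
gripper_width: 0.007
grip_force: 4.7
```

```bash
for k in 1; do python3 -m jog '[[[0,0,0],[0.03,0,0],1],[[0,0,0],[0.03,0,0],1]]'|grep -E 'pos|force'; done; python3 -m jog '[[[0,0,0],[0.03,0,0],1],[[0,0,0],[0.03,0,0],1]]'|grep -E 'pos|force'
```

```text
tool_pos: [0.5712, 0.0546, 0.0854]
ft_force: [-2.0, 9.2, -1.6]
grip_force: 4.8
tool_pos: [0.5715, 0.0517, 0.0854]
ft_force: [-1.1, 9.1, -0.5]
grip_force: 4.8
```

```bash
python3 -m jog '[[[0,0,0],[0.03,0,0],1],[[0,0,0],[0.03,0,0],1]]'|grep -E 'pos|force'
```

```text
tool_pos: [0.5719, 0.0487, 0.0854]
ft_force: [-1.6, 8.6, -1.5]
grip_force: 4.9
```

```bash
python3 -m jog '[[[0,0,0],[0.03,0,0],1],[[0,0,0],[0.03,0,0],1]]'|grep -E 'pos|force'
```

```text
tool_pos: [0.5723, 0.0458, 0.0854]
ft_force: [-1.7, 9.7, -1.0]
grip_force: 5.0
```

```bash
python3 -m jog '[[[0,0,0],[0.03,0,0],1],[[0,0,0],[0.03,0,0],1]]'|grep -E 'pos|force'
```

```text
tool_pos: [0.5727, 0.0428, 0.0854]
ft_force: [-1.8, 10.0, -1.2]
grip_force: 5.1
```

```bash
python3 -m jog '[[[0,0,0],[0.03,0,0],1],[[0,0,0],[0.03,0,0],1]]'|grep -E 'pos|force'
```

```text
tool_pos: [0.5731, 0.0399, 0.0854]
ft_force: [-0.8, 10.2, -1.3]
grip_force: 5.1
```

Travel is about 121 mm with only spring force so far. I'll keep creeping.

```bash
python3 -m jog '[[[0,0,0],[0.03,0,0],1],[[0,0,0],[0.03,0,0],1]]'|grep -E 'pos|force'
```

```text
tool_pos: [0.5734, 0.0374, 0.0854]
ft_force: [-4.2, 15.2, -0.1]
grip_force: 8.0
```

```bash
python3 -m jog '[[[0,0,0],[0.03,0,0],1],[[0,0,0],[0.03,0,0],1]]'|grep -E 'pos|force'
```

```text
tool_pos: [0.5737, 0.0353, 0.0854]
ft_force: [-6.8, 21.3, 1.1]
grip_force: 11.0
```

```bash
python3 -m jog '[[[0,0,0],[-0.01,0,0],1],[[0,0,0],[0,0,0],1]]'|grep -E 'pos|force'
```

```text
tool_pos: [0.5737, 0.0358, 0.0854]
ft_force: [-4.3, 18.9, -0.5]
grip_force: 9.4
```

```bash
python3 -m jog '[[[0,0,0],[0,0,0],1],[[0,0,0],[0,0,0],1],[[0,0,0],[0,0,0],1],[[0,0,0],[0,0,0],1],[[0,0,0],[0,0,0],1],[[0,0,0],[0,0,0],1],[[0,0,0],[0,0,0],1],[[0,0,0],[0,0,0],1],[[0,0,0],[0,0,0],1],[[0,0,0],[0,0,0],1],[[0,0,0],[0,0,0],1],[[0,0,0],[0,0,0],1]]'|grep -E 'time|pos|force'; python3 -m jog '[[[0,0,0],[0,0,0],1],[[0,0,0],[0,0,0],1],[[0,0,0],[0,0,0],1],[[0,0,0],[0,0,0],1],[[0,0,0],[0,0,0],1],[[0,0,0],[0,0,0],1],[[0,0,0],[0,0,0],1],[[0,0,0],[0,0,0],1],[[0,0,0],[0,0,0],1],[[0,0,0],[0,0,0],1],[[0,0,0],[0,0,0],1],[[0,0,0],[0,0,0],1],[[0,0,0],[0,0,0],1],[[0,0,0],[0,0,0],1],[[0,0,0],[0,0,0],1]]'|grep -E 'time|pos|force'
```

```text
time: 29.0
tool_pos: [0.5736, 0.0359, 0.0854]
ft_force: [-6.2, 18.6, 0.3]
grip_force: 9.4
time: 30.5
tool_pos: [0.5737, 0.0358, 0.0854]
ft_force: [-4.5, 17.9, -0.2]
grip_force: 9.4
```

```bash
python3 -m jog '[[[0,0,0],[-0.04,0,0],1],[[0,0,0],[-0.08,0,0],1],[[0,0,0],[-0.14,0,0],1],[[0,0,0],[-0.18,0,0],1],[[0,0,0],[-0.18,0,0],1],[[0,0,0],[-0.18,0,0],1],[[0,0,0],[-0.18,0,0],1],[[0,0,0],[-0.18,0,0],1],[[0,0,0],[-0.18,0,0],1],[[0,0,0],[-0.18,0,0],1],[[0,0,0],[-0.18,0,0],1],[[0,0,0],[-0.18,0,0],1],[[0,0,0],[-0.18,0,0],1],[[0,0,0],[-0.14,0,0],1],[[0,0,0],[-0.1,0,0],1],[[0,0,0],[-0.1,0,0],1],[[0,0,0],[-0.1,0,0],1],[[0,0,0],[-0.1,0,0],1],[[0,0,0],[-0.1,0,0],1],[[0,0,0],[-0.2,0,0],1]]'; python3 -m jog '[[[0,0,0],[-0.2,0,0],1],[[0,0,0],[-0.2,0,0],1],[[0,0,0],[-0.1,0,0],1],[[0,0,0],[0,0,-0.2],1],[[0,0,0],[0,0,-0.4],1],[[0,0,0],[0,0,-0.6],1],[[0,0,0],[0,0,-0.6],1],[[0,0,0],[0,0,-0.6],1],[[0,0,0],[0,0,-0.4],1],[[0,0,0],[0,0,-0.2],1],[[0,0,0],[0,0,0],1]]'
python3 - <<'E'
from to import *
import cv2
to([.5595,.1508,.085],[180,0,-82.5])
o=np.hstack([cv2.resize(bot.grab_frame("scene")[120:360,60:380],(400,300)),cv2.resize(bot.grab_frame("side")[80:330,140:473],(400,300))])
o=np.vstack([o,np.hstack([cv2.resize(bot.grab_frame("wrist"),(400,300)),np.zeros((300,400,3),np.uint8)])])
cv2.imwrite("pics/p5.png",o)
E
```

```text
time: 32.5
tool_pos: [0.5549, 0.177, 0.0852]
tool_rot: [179.9, -0.1, -82.7]
ft_force: [-0.2, 0.9, 0.1]
gripper_width: 0.008
grip_force: 0.0
time: 33.6
tool_pos: [0.5526, 0.2023, 0.237]
tool_rot: [-180.0, -0.0, -82.6]
ft_force: [0.4, 0.6, -0.4]
gripper_width: 0.008
grip_force: 0.0
t 33.6 pos [0.5526 0.2023 0.237 ] rpy [-180.    -0.   -82.6] F [ 0.4  0.6 -0.4] w 0.008 q [ 39.  13. -12.   0. -65. -32.]
shift units (old axes) [ 1.04 -0.    3.04] (target axes) [ 1.04 -0.    3.04] turn [-0.01 -0.   -0.03]
```

View pics/p5.png

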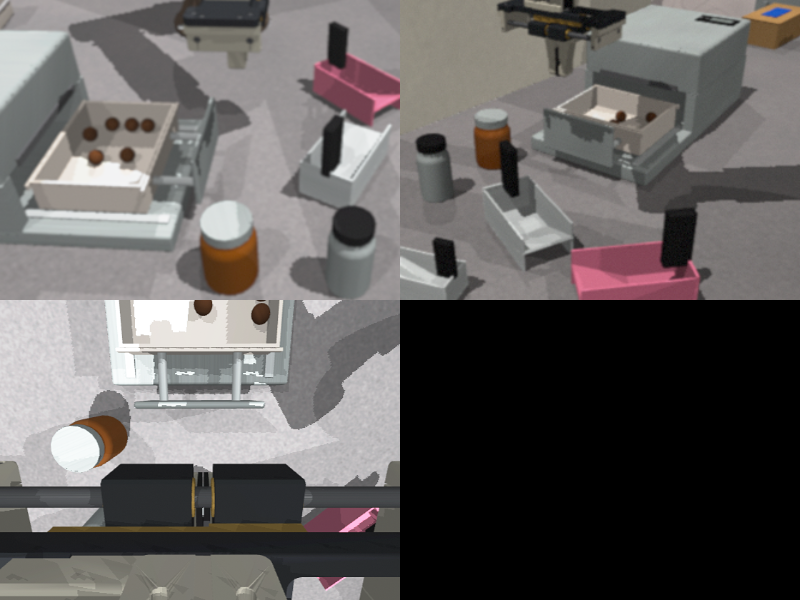

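The carriage is fully out, with six balls in the tray at (90,134), (111,125), (131,125), (148,125), (95,157) and (127,154). The scoop stands upright, and the jar and shaker haven't moved.

```bash
python3 -c "
from workcell import bot
print(bot.close_job())"
```

```text
the job is handed in; nothing more can be done
None
```

The job is done and handed in at about 34 s: all six meatballs are in the tray, the scoop stands upright on the worktop, the carriage was held on its stop at about 19 N for over two seconds and is fully back out, and the jar and shaker were not touched.

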